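# Hold the tumbler's inspection flap at the mark

## Task

On the green bench tumbler, slide the clear orange-edged guard fully open along its track, towards the robot, and leave it open, so that the flap's black pull bar is free. Then lift the inspection flap by that bar until its white needle stands midway between the two tines of the red pointer, and finish while still holding it steady there so that the drum can be looked at: do not let go. Keep the flap shut until the guard is open, do not shift the red pointer, and leave the other things on the bench where they are.

Things in the scene. Friction and masses are not known exactly. Their poses are not given: they have to be found in the camera images.
- tumbler: Green bench tumbler, fixed: housing 320 (x) x 200 (y) x 125 high, rubber drum inside; origin under its centre. x = away from the robot, along hinge line and guard track; y = from the pull bar's side to the hinge and motor side; z up. The yellow quadrant stands at its far (+x) end, up to 270 above the bench.
- guard_grip (a point): Centre of the upright orange grip on the sliding guard: a slab 14 thick (y) x 40 long (x) x 42 high; its top is 20 above this point, the guard's roof 22 below. The guard is a clear hood with orange edges, 140 (x) x 92, roof 155 above the bench, which when shut covers the pull bar from above and outside. Axes as the tumbler's.
- guard (a joint): Travel of the guard along its track: 0 shut over the pull bar, 0.15 m fully open against its stop (towards the robot, tumbler -x). About 1.5 N of sliding friction; it stays where it is left.
- pull_bar (a point): Middle of the flap's black pull bar: round, 12 diameter, 120 long along x, on two 62 long arms, in the flap's plane beyond its free edge and outside the housing (clear gap to the flap's edge about 55). Flap shut: 125 above the bench, with only the guard's track (top 73 above the bench) below. Turns with the flap; y = along the flap, bar to hinge.
- flap (a joint): Angle of the inspection flap (rad): 0 shut and level, grows as the bar rises, stop at 1.4. Aluminium plate with dark window, 300 x 160, on top of the housing; with its bar 0.35 to 0.65 kg; swings freely, falls shut when let go. A white needle, 8 wide, at its far end lies in the flap's plane, 143 to 218 from the hinge line.
- flap_hinge (a point): Point on the flap's hinge line opposite the middle of the bar, 125 above the bench. Fixed; axes as the tumbler's. The bar's middle moves on a circle of 222 radius about it: at flap angle a it is at y = -222 cos a, z = +222 sin a from here.
- pointer (a joint): Angle (rad) at which the red pointer is set on the yellow quadrant, measured as the flap's angle is: the flap is at the mark when joint flap equals this. Somewhere from 0.5 to 0.95; stiff, not to be moved.
- pointer_fork (a point): Middle of the fork of the red pointer at the far end of the tumbler, 190 from the hinge line: a radial arm ending in two tines 8 wide and 39 apart (centres), reaching 217 from the hinge line. The flap's white needle must come midway between the tines. y = along the pointer towards the hinge.
- jar_a: Bystander, to be left alone: glass jar of dark screws with a steel lid, 76 diameter, 112 high; origin under its centre.
- jar_b: Bystander, to be left alone: glass jar of brass screws with a steel lid, 76 diameter, 112 high; origin under its centre.
- tool_can: Bystander, to be left alone: blue open can, 102 diameter, 130 high, with screwdriver handles rising to 210; origin under its centre.
- tub: Bystander, to be left alone: white plastic tub, 90 diameter, 78 high; origin under its centre.
- screwdriver: Bystander, to be left alone: loose screwdriver lying flat; origin at its underside.
- carton: Bystander, to be left alone: closed cardboard carton 160 x 120 x 70; origin under its centre.
- fastener_box: Bystander, to be left alone: clear flat box of fasteners 90 x 60 x 28; origin under its centre.

How it is judged:
By the outcome, as a careful person would: the job done as asked, in the order asked, and still so for the second after the job is handed in, while the arm keeps its last pose, push and grip.
It also fails if it takes over 51 s, if anything falls off the work surface, if the arm or the gripper's body presses on something with over 40 N, if the wrist force passes 120 N, or if a joint passes its speed limit or range.

## Robot

A 6-joint arm with a two-finger parallel gripper is mounted at the origin on the work surface. World frame = base frame: x ahead of the robot, y to its left, z up, the work surface at z = 0. Lengths are in m, angles in rad, forces in N, time in s.
With the tool pointing down it reaches from about 0.375 to 0.975 m from the base axis. Payload 3.8 kg.
Tool frame: the origin (TCP) lies midway between the tips of the shut fingers; the grasp point (between the pads) lies arm.grip_depth behind it (arm.grip_depth is the distance from the TCP to the grasp point, in m); z points along the fingers, y is the direction in which the jaws open and shut (so a half turn about z gives the same grasp; the last joint's range is limited). The gripper opens to 88 mm and grips with 3 to 60 N. Pads are 18 mm wide; open, the fingers measure 123 mm over their backs; the gripper's body (75 mm by 187 mm) begins 45 mm behind the grasp point.
Start: joints at [1.209, 0.264, 1.604, -0, 1.274, -0.037], TCP at [0.215, 0.64, 0.239] pointing down, gripper open.
Joint ranges: [-2.63, 2.63], [-0.94, 2.18], [0.31, 2.57], [-1.31, 4.45], [0, 2.66], [-2.55, 2.55]. Speed limits (rad/s): [2.57, 2.57, 3.14, 3.14, 3.14, 3.14].

## Interface

Orientations are given as a rotation vector (axis times angle).
In Python, from bench import arm gives the robot as it stands.
- The arm moves only by the tool drive_tool, never from a script. Its arguments are lists of equal length, an entry for each row: "offset": the shift along the tool's x, y, z in mm, a list of three; "rotation": the turn, a rotation vector about the tool's x, y, z in degrees, a list of three. A call has 1 to 10 rows; each row shifts and turns the pose as measured when the row begins, along the tool's axes as they then stand; what a row does not reach is not made up. A row lasts 1/8 s, in which the tool goes at most 62.5 mm and 10.7 degrees, less where a joint would pass 70% of its speed; a pose out of reach is approached as far as the arm can. A call is refused whole if a number of a shift passes 62.5 or a number of a turn 10.7, either way. A call with a gripper value outside its range is refused whole. "claw" is the finger opening in mm, from 0 to 88.1, set as the call begins (left out, the last holds). The fingers move at their own pace and stop on an object; "squeeze" is the grip in N (left out, the last holds). Time passes only in rows, so rows that do not move let the fingers close. It gives the time, the measured TCP pose, the force and the opening at its end, in the units of the state.
- arm.read_state(): the state, without advancing time (a new reading comes with each control period).
- arm.get_image(name): name is "scene" or "top"; returns the picture (400x640x3 uint8, red, green, blue); there is no depth.
- arm.camera_params(name): a dict with "camera_matrix" (3x3 intrinsics, pixels), "k1" (the pictures are not rectified: a ray, as slopes to the right and down, at radius r is drawn at 1 + k1 r^2 times it, then the intrinsics apply), "pose" (4x4, takes a point from camera to world coordinates). Camera axes: x right, y up, looking along -z (the intrinsics and any distortion apply to the point x, -y, -z); pixel columns grow to the right and rows downward; lengths in m; the calibration is good to about 2 mm. A picture is of the moment at which its call begins. camera_params takes no time and is no camera call.
- arm.hand_in(): hands the job in, once; it reports no verdict.
The state is a dict: "time_s": time; "joint_pos": joint angles; "qd": joint speeds; "tau": joint torques, N m; "position": TCP position; "tcp_rot": TCP orientation; "ft_force": force on the tool from outside, world axes, zero at the start; "moment": the same for the moment, N m; "width": finger opening in m.
Only numpy, scipy, OpenCV 4.12 (cv2) and the standard library are available. Lean on these libraries where they do the work, as an engineer would, in place of code of your own. Each camera call takes 0.05 s, during which the arm holds its last target.

## Working session

There is one attempt and no reset: what is moved stays moved. The work goes in short steps, Python scripts to look and compute and a tool call to move; the robot and the scene stay as the last step left them, time stands still between calls to the robot, and variables do not carry over. Pictures are saved under pics/ and viewed, and the job is handed in when it is done.

Besides the shell and the picture viewer there is one more tool, called after ">>>" as name(argument=value, ...) on one line, values as JSON. drive_tool: Moves the arm, as the interface text tells. Its arguments: {"type":"object","properties":{"offset":{"type":"array"},"rotation":{"type":"array"},"claw":{"type":"number"},"squeeze":{"type":"number"}},"required":["offset","rotation"]}

```bash
mkdir -p pics; ls
python3 - <<'E'
from bench import arm
import cv2,numpy as np
np.set_printoptions(precision=4,suppress=True)
for n in("scene","top"):
    cv2.imwrite(f"pics/{n}0.png",arm.get_image(n)[:,:,::-1]); p=arm.camera_params(n); print(n,p)
print(arm.read_state(),arm.grip_depth)
E
```

```text
pics
scene {'camera_matrix': array([[370.4619,   0.    , 317.5888],
       [  0.    , 370.4619, 201.0714],
       [  0.    ,   0.    ,   1.    ]]), 'k1': 0.008084496186929104, 'pose': array([[ 0.5995, -0.5507,  0.5808,  1.2074],
       [ 0.8002,  0.4248, -0.4233, -0.481 ],
       [-0.0136,  0.7186,  0.6953,  0.9243],
       [ 0.    ,  0.    ,  0.    ,  1.    ]])}
top {'camera_matrix': array([[505.5107,   0.    , 329.2335],
       [  0.    , 505.5107, 194.6161],
       [  0.    ,   0.    ,   1.    ]]), 'k1': -0.017746053059821767, 'pose': array([[-0.0022,  0.9788, -0.205 ,  0.2077],
       [-1.    , -0.0032, -0.0046, -0.0172],
       [-0.0051,  0.205 ,  0.9787,  1.639 ],
       [ 0.    ,  0.    ,  0.    ,  1.    ]])}
{'time_s': 0.1, 'joint_pos': array([ 1.2091,  0.2647,  1.6052, -0.    ,  1.2737, -0.0369]), 'qd': array([ 0.0005, -0.0027, -0.0032, -0.0002, -0.0017, -0.0017]), 'tau': array([  0.0009, -50.361 , -35.8074,   0.0729,   0.0232,  -0.    ]), 'position': array([0.2152, 0.6391, 0.2375]), 'tcp_rot': array([-0.5079, -3.0999,  0.0031]), 'ft_force': array([-0.2239,  0.6503, -0.076 ]), 'moment': array([ 0.0253, -0.0045, -0.026 ]), 'width': 0.08843014038738034} 0.0187
```

```bash
sleep 1
```

```text
(no output)
```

View pics/scene0.png

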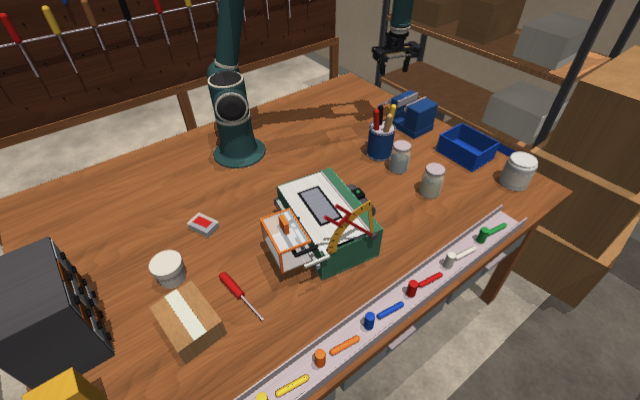

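View pics/top0.png

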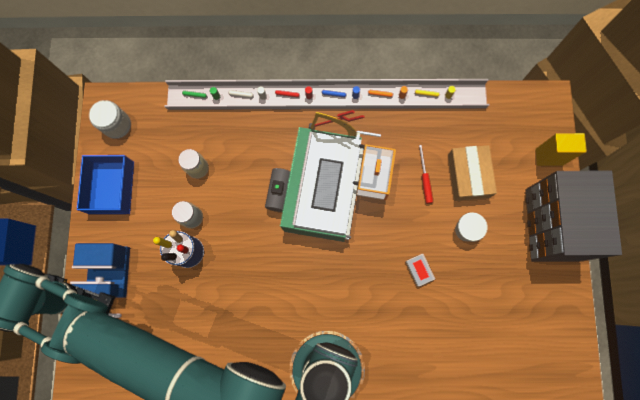

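Run:
```python
import cv2
a=cv2.imread("pics/scene0.png")[160:290,240:400]; cv2.imwrite("pics/s1.png",cv2.resize(a,None,fx=5,fy=4.6,interpolation=cv2.INTER_CUBIC)[:598])
a=cv2.imread("pics/scene0.png")[165:285,245:395]; cv2.imwrite("pics/s1.png",cv2.resize(a,None,fx=5,fy=5,interpolation=cv2.INTER_CUBIC))
a=cv2.imread("pics/top0.png")[100:245,260:410]; cv2.imwrite("pics/t1.png",cv2.resize(a,None,fx=4,fy=4,interpolation=cv2.INTER_CUBIC))
```

```text
(no output)
```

View pics/s1.png

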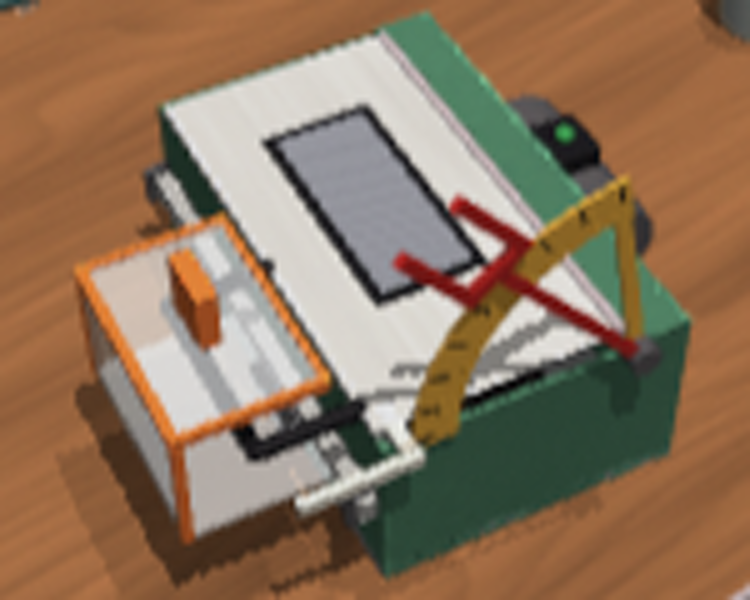

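View pics/t1.png

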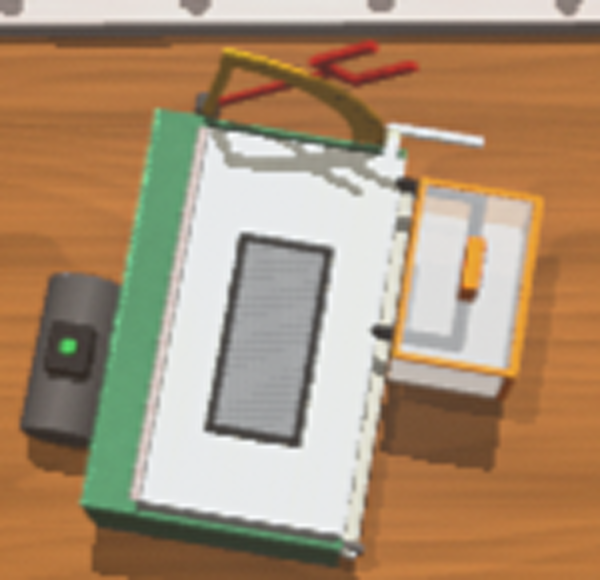

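```bash
cat > h.py <<'E'
from bench import arm
import cv2,numpy as np
from scipy.optimize import least_squares
from scipy.spatial.transform import Rotation as R
np.set_printoptions(precision=4,suppress=True)
P={n:arm.camera_params(n) for n in("scene","top")}
def proj(n,X):
    p=P[n];T=np.linalg.inv(p["pose"]);c=np.atleast_2d(X)@T[:3,:3].T+T[:3,3]
    s=np.c_[c[:,0]/-c[:,2],-c[:,1]/-c[:,2]];s=s*(1+p["k1"]*(s**2).sum(1,keepdims=True))
    K=p["camera_matrix"];return s*[K[0,0],K[1,1]]+K[:2,2]
def tri(s,t):
    f=lambda X:np.r_[proj("scene",X)[0]-s,proj("top",X)[0]-t]
    r=least_squares(f,[.5,0,.1]);return r.x,r.fun
S=lambda x,y:np.array([x/5+245-.4,y/5+165-.4])
T=lambda x,y:np.array([x/4+260-.4,y/4+100-.4])
E
python3 - <<'E'
from h import *
for k,s,t in [("far hinge corner",S(690,322),T(156,110)),("near hinge corner",S(430,12),T(86,506)),("griptop near?-far",S(178,252),T(475,300)),
 ("pivot",S(645,350),T(206,103)),("tineA low",S(400,262),T(415,68)),("tineB",S(458,204),T(375,47)),("needle tip",S(300,503),T(483,142)),
 ("guard roof far out",S(178,440),T(541,199)),("guard roof far in",S(325,382),T(420,182)),("guard near in",S(222,217),T(396,358)),("guard near out",S(80,272),T(520,375)),
 ("bar corner far",S(258,450),T(478,195)),("flap near in",S(383,33),T(135,497)),("flap near out",S(163,105),T(345,525))]:
    print(k,*tri(s,t))
E
```

```text
far hinge corner [0.7438 0.0863 0.1217] [-0.0865  0.0194 -0.0788 -0.0576]
near hinge corner [0.43   0.1384 0.1238] [-1.1901  0.2378 -0.9096 -0.5656]
griptop near?-far [ 0.5732 -0.1517  0.1895] [-1.3914  0.2283 -1.3731 -0.6547]
pivot [0.7473 0.0468 0.1281] [-0.154   0.0336 -0.1444 -0.1014]
tineA low [ 0.7203 -0.1073  0.2766] [-0.4065  0.0776 -0.4226 -0.2468]
tineB [ 0.7265 -0.0775  0.3026] [-0.5361  0.1067 -0.5462 -0.338 ]
needle tip [ 0.7147 -0.1693  0.1283] [-0.3977  0.0691 -0.4292 -0.2211]
guard roof far out [ 0.6601 -0.2085  0.1562] [-0.7657  0.123  -0.8271 -0.384 ]
guard roof far in [ 0.6735 -0.1201  0.1521] [ 0.3005 -0.054   0.3058  0.1647]
guard near in [ 0.5359 -0.0975  0.1544] [-0.4205  0.0717 -0.3914 -0.1966]
guard near out [ 0.5232 -0.1883  0.1552] [-1.0683  0.1626 -1.0527 -0.4552]
bar corner far [ 0.6715 -0.1656  0.1262] [-0.101   0.0172 -0.1061 -0.0532]
flap near in [0.4345 0.0988 0.1291] [-0.2132  0.0414 -0.167  -0.0999]
flap near out [ 0.4116 -0.06    0.1348] [ 0.0834 -0.0139  0.0712  0.0345]
```

```bash
cat >> h.py <<'E'
yaw=-0.164
u=np.array([np.cos(yaw),np.sin(yaw),0]);v=np.array([-np.sin(yaw),np.cos(yaw),0])
UV=lambda X:np.array([X[:2]@u[:2],X[:2]@v[:2],X[2]])
XYZ=lambda a,b,z:a*u+b*v+np.array([0,0,z])
Rt=np.c_[-u,v,[0,0,-1]]
def go(pos,Rg=Rt):
    s=arm.read_state();Rc=R.from_rotvec(s["tcp_rot"])
    print("uv",UV(s["position"]),"F",s["ft_force"],"w",s["width"],"t",s["time_s"])
    print("offset mm",Rc.inv().apply(np.array(pos)-s["position"])*1e3,"rot deg",(Rc.inv()*R.from_matrix(Rg)).as_rotvec(degrees=True))
E
python3 - <<'E'
from h import *
X,r=tri(S(194,275),T(478,266));print(X,UV(X),r)
X,r=tri(S(212,343),T(487,240));print(X,UV(X),r)
for a in [(.6896,-.053,.125),(.57,-.053,.125),(.616,-.0525,.197)]:
    q=XYZ(*a);print(a,(proj("top",q)[0]-[259.6,99.6])*4,(proj("scene",q)[0]-[244.6,164.6])*5)
go(XYZ(.616,-.0525,.166))
E
```

```text
[ 0.5974 -0.1551  0.194 ] [ 0.6147 -0.0555  0.194 ] [-0.9912  0.1643 -0.9941 -0.4804]
[ 0.6246 -0.1641  0.1693] [ 0.6431 -0.0599  0.1693] [-1.1654  0.1939 -1.1937 -0.5799]
(0.6896, -0.053, 0.125) [476.4904 195.0713] [258.8886 451.0057]
(0.57, -0.053, 0.125) [454.5079 342.673 ] [171.6952 305.8672]
(0.616, -0.0525, 0.197) [470.5897 260.765 ] [194.6685 271.6659]
uv [0.108  0.6657 0.2375] F [-0.2239  0.6503 -0.076 ] w 0.08843014038738034 t 0.1
offset mm [-616.469  -627.4062   72.7493] rot deg [-0.1149 -0.0116 -9.2142]
```

>>> drive_tool(offset=[[0,0,-50],[0,0,-60],[0,0,-60],[0,0,0]], rotation=[[0,0,-9.2],[0,0,0],[0,0,0],[0,0,0]])

```text
time_s: 0.6
position: [0.2148, 0.638, 0.4072]
tcp_rot: [-0.249, -3.129, 0.017]
ft_force: [0.1, 0.0, -1.0]
width: 0.088
```

```bash
python3 -c "
from h import *
go(XYZ(.616,-.054,.3))"
```

```text
uv [0.1077 0.6645 0.4072] F [ 0.084   0.0245 -1.0109] w 0.0880419160666507 t 0.6
offset mm [-504.7752 -719.9493  113.9097] rot deg [-0.6236 -0.1264  0.2979]
```

>>> drive_tool(offset=[[-35,-50,0],[-35,-50,0],[-35,-50,0],[-35,-50,0],[-35,-50,0],[-35,-50,0],[-35,-50,0],[-35,-50,0],[-35,-50,0],[-35,-50,0]], rotation=[[0,0,0],[0,0,0],[0,0,0],[0,0,0],[0,0,0],[0,0,0],[0,0,0],[0,0,0],[0,0,0],[0,0,0]], claw=60)

```text
time_s: 1.85
position: [0.4825, 0.077, 0.3945]
tcp_rot: [-0.233, -3.113, 0.043]
ft_force: [0.4, 0.2, 0.1]
width: 0.0602
```

```bash
python3 -c "
from h import *
go(XYZ(.616,-.054,.26))"
```

```text
uv [0.4635 0.1547 0.3945] F [0.4075 0.1778 0.1141] w 0.06016313443247453 t 1.85
offset mm [-151.8503 -206.996   137.9435] rot deg [-1.6544 -0.967   0.8226]
```

>>> drive_tool(offset=[[-38,-49,5],[-38,-52,15],[-38,-52,20],[-38,-52,20],[0,0,0]], rotation=[[-1.6,-1,0.8],[0,0,0],[0,0,0],[0,0,0],[0,0,0]])

```text
time_s: 2.48
position: [0.5899, -0.1418, 0.3288]
tcp_rot: [-0.266, -3.119, -0.003]
ft_force: [-0.4, 0.7, -0.2]
width: 0.06
```

```bash
python3 -c "
from h import *
go(XYZ(.616,-.054,.166))"
```

```text
uv [ 0.6051 -0.0436  0.3288] F [-0.3818  0.6891 -0.1606] w 0.05999123713845009 t 2.475
offset mm [-12.8417 -10.4672 162.6416] rot deg [ 0.0621 -0.6714 -0.3509]
```

>>> drive_tool(offset=[[-12,-10,30],[0,0,45],[0,0,0],[0,0,0]], rotation=[[0,-0.7,-0.3],[0,0,0],[0,0,0],[0,0,0]])

```text
time_s: 2.98
position: [0.5981, -0.1509, 0.2509]
tcp_rot: [-0.258, -3.128, -0.006]
ft_force: [0.8, 0.6, 0.5]
width: 0.0599
```

Run:
```python
from h import *
go(XYZ(.616,-.054,.166))
a=arm.get_image("scene")[150:270,245:395,::-1]; cv2.imwrite("pics/s2.png",cv2.resize(a,None,fx=5,fy=5,interpolation=cv2.INTER_CUBIC))
```

```text
uv [ 0.6147 -0.0512  0.2509] F [0.7757 0.5669 0.4847] w 0.0598528403920186 t 2.975
offset mm [-1.4966 -3.0671 84.8587] rot deg [ 0.1988 -0.1643 -0.0263]
```

View pics/s2.png

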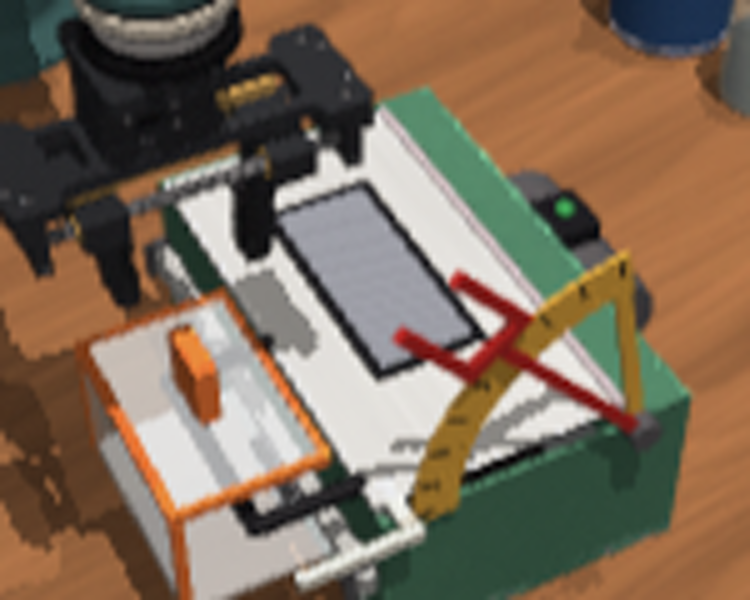

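The picture shows the open fingers at (125,280) and (250,240) of the crop, straddling the grip at (195,375), body long axis along tumbler y and clear of the pointer at (480,360). Going down.

>>> drive_tool(offset=[[-1,-3,25],[0,0,25],[0,0,20],[0,0,14],[0,0,0]], rotation=[[0,0,0],[0,0,0],[0,0,0],[0,0,0],[0,0,0]])

```text
time_s: 3.65
position: [0.604, -0.1533, 0.1747]
tcp_rot: [0.253, 3.119, 0.001]
ft_force: [0.0, -0.0, -0.0]
width: 0.06
```

>>> drive_tool(offset=[[0,0,0],[0,0,0],[0,0,0],[0,0,0],[0,0,0],[0,0,0]], rotation=[[0,0,0],[0,0,0],[0,0,0],[0,0,0],[0,0,0],[0,0,0]], claw=0, squeeze=20)

```text
time_s: 4.4
position: [0.6055, -0.1557, 0.1777]
tcp_rot: [0.253, 3.114, -0.005]
ft_force: [-0.1, 2.3, -1.2]
width: 0.0139
```

Run:
```python
from h import *
go(XYZ(.466,-.054,.166))
a=arm.get_image("scene")[150:270,245:395,::-1]; cv2.imwrite("pics/s3.png",cv2.resize(a,None,fx=5,fy=5,interpolation=cv2.INTER_CUBIC))
```

```text
uv [ 0.6228 -0.0548  0.1777] F [-0.1018  2.3224 -1.2024] w 0.013910756434868285 t 4.4
offset mm [156.938    1.0478   9.0065] rot deg [-0.1058  0.9831  0.0985]
```

View pics/s3.png

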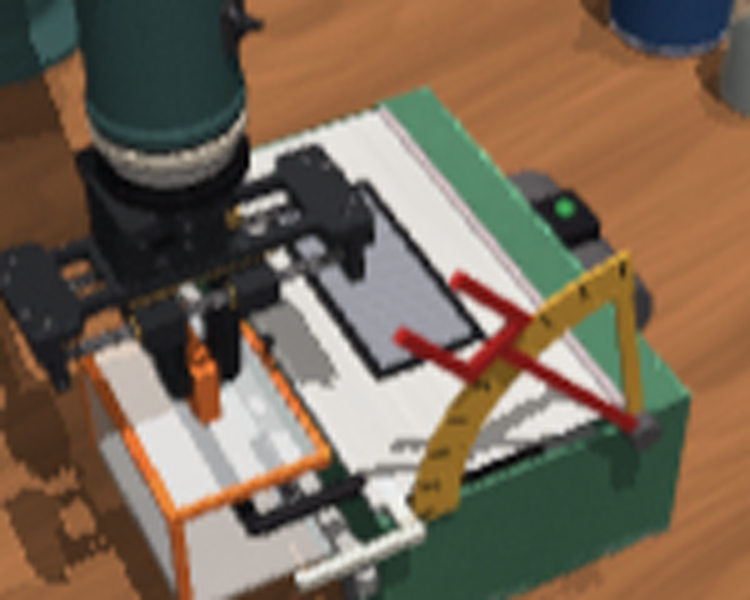

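The fingers hold the orange grip (crop 205,380), opening 13.9 mm as expected. Now sliding the guard towards the robot.

>>> drive_tool(offset=[[10,0,1],[15,0,1],[15,0,0],[15,0,0],[15,0,0],[15,0,0],[15,0,0],[15,0,0],[10,0,0],[0,0,0]], rotation=[[0,0,0],[0,0,0],[0,0,0],[0,0,0],[0,0,0],[0,0,0],[0,0,0],[0,0,0],[0,0,0],[0,0,0]])

```text
time_s: 5.7
position: [0.4763, -0.1333, 0.1776]
tcp_rot: [0.253, 3.104, -0.005]
ft_force: [1.8, 0.3, 2.9]
width: 0.0138
```

Run:
```python
from h import *
go(XYZ(.6228-.15,-.054,.170))
```

```text
uv [ 0.4917 -0.0538  0.1776] F [1.7923 0.2997 2.8563] w 0.013762609923420616 t 5.7
offset mm [19.0772 -0.1889  7.1223] rot deg [-0.0423  1.5777  0.0858]
```

>>> drive_tool(offset=[[8,0,0],[5,0,0],[4,0,0],[3,0,0],[3,0,0],[0,0,0]], rotation=[[0,0.5,0],[0,0.5,0],[0,0,0],[0,0,0],[0,0,0],[0,0,0]])

```text
time_s: 6.45
position: [0.4703, -0.1323, 0.1778]
tcp_rot: [0.253, 3.078, -0.008]
ft_force: [-2.4, 0.8, 7.4]
width: 0.0135
```

Run:
```python
from h import *
go(XYZ(.6228-.15,-.054,.170))
```

```text
uv [ 0.4856 -0.0537  0.1778] F [-2.4078  0.8184  7.386 ] w 0.013457353406190437 t 6.45
offset mm [13.1539 -0.2699  7.0704] rot deg [-0.058   3.0703 -0.009 ]
```

Run:
```python
from h import *
a=arm.get_image("scene")[150:270,225:375,::-1]; cv2.imwrite("pics/s4.png",cv2.resize(a,None,fx=5,fy=5,interpolation=cv2.INTER_CUBIC))
a=arm.get_image("top")[100:245,260:410,::-1]; cv2.imwrite("pics/t4.png",cv2.resize(a,None,fx=4,fy=4,interpolation=cv2.INTER_CUBIC))
go([0,0,0]);print(arm.read_state()["tau"],arm.read_state()["moment"])
```

```text
uv [ 0.4855 -0.0537  0.1778] F [3.6547 1.2003 3.1413] w 0.013956040084468728 t 6.55
offset mm [494.3391  53.7572 151.4873] rot deg [-0.055   3.0687 -0.0143]
[ -0.4536 -28.001  -30.7147  -0.4556   0.75    -0.1321] [ 0.0958 -0.4215 -0.1306]
```

View pics/s4.png

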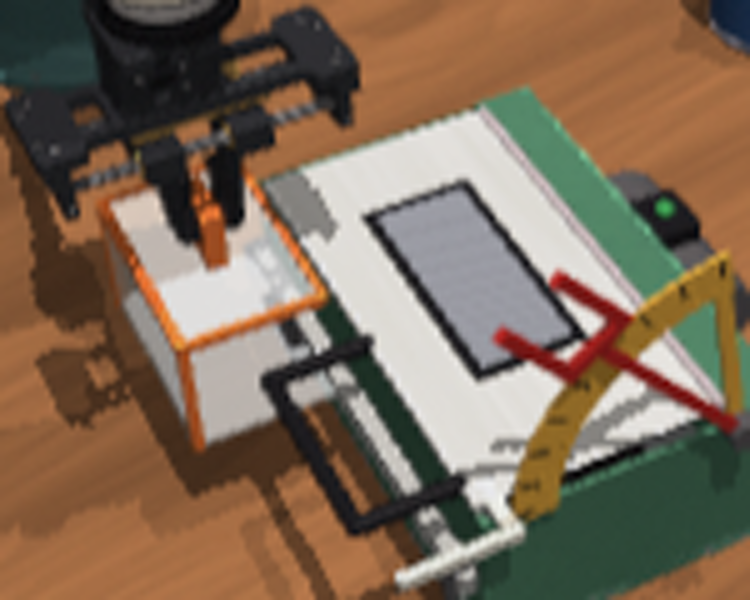

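View pics/t4.png

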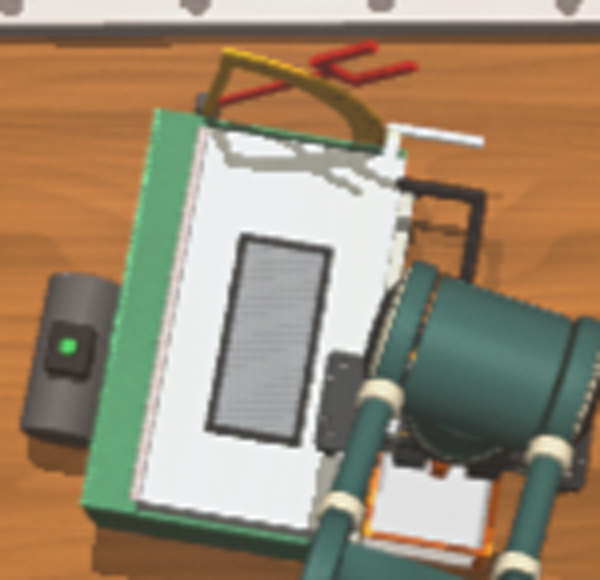

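```bash
cat >> h.py <<'E'
def planept(n,px,z):
    f=lambda q:proj(n,[q[0],q[1],z])[0]-px
    return UV(np.r_[least_squares(f,[.5,-.1]).x,z])
E
python3 - <<'E'
from h import *
c=lambda x,y:np.array([x/5+224.6,y/5+149.6])
for q,s in((c(185,348),S(178,440)),(c(323,297),S(325,382)),(c(105,205),S(80,272))): print(planept("scene",q,.155),planept("scene",s,.155))
E
```

```text
[ 0.5496 -0.0951  0.155 ] [ 0.6849 -0.0957  0.155 ]
[ 0.5495 -0.0088  0.155 ] [ 0.686  -0.0103  0.155 ]
[ 0.4128 -0.0947  0.155 ] [ 0.5475 -0.0974  0.155 ]
```

Picture: guard's far roof edge now at scene crop (185,348)/(323,297), i.e. 136 mm open; 14 mm to go. Flap still shut.

>>> drive_tool(offset=[[8,0,0],[10,0,0],[12,0,0]], rotation=[[0,1.5,0],[0,1.5,0],[0,1,0]])

```text
time_s: 6.92
position: [0.4622, -0.1309, 0.1792]
tcp_rot: [0.258, 3.095, -0.007]
ft_force: [28.8, -4.2, -13.2]
width: 0.0139
```

Run:
```python
from h import *
go(XYZ(.6228-.15,-.054,.170))
```

```text
uv [ 0.4774 -0.0537  0.1792] F [ 28.7537  -4.2135 -13.1635] w 0.013923314665952863 t 6.925
offset mm [ 4.9305 -0.3034  9.0235] rot deg [-0.0732  2.0444 -0.1472]
```

Run:
```python
from h import *
a=arm.get_image("scene")[150:270,225:375,::-1]; cv2.imwrite("pics/s5.png",cv2.resize(a,None,fx=5,fy=5,interpolation=cv2.INTER_CUBIC))
go(XYZ(.6228-.15,-.054,.170))
```

```text
uv [ 0.477  -0.0537  0.1793] F [ 26.985   -3.0254 -13.2017] w 0.01413892956488798 t 6.975
offset mm [ 4.5018 -0.3122  9.1119] rot deg [-0.0774  2.0346 -0.1435]
```

View pics/s5.png

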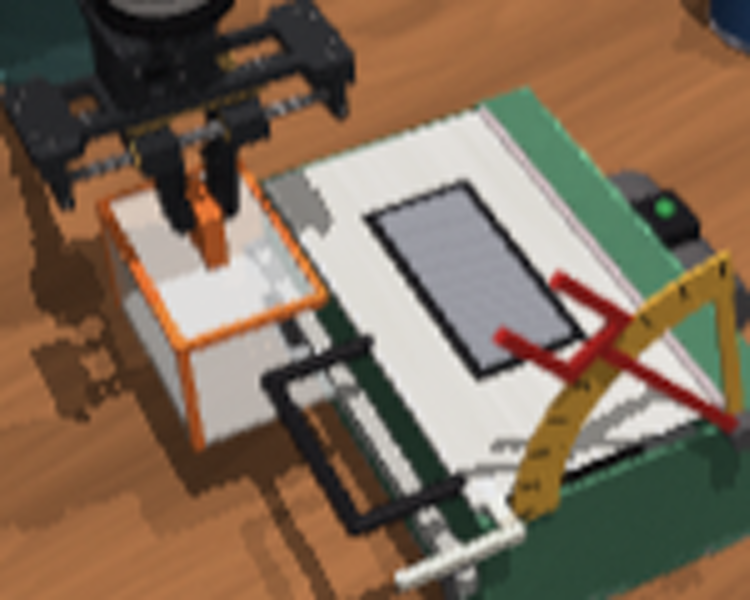

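Run:
```python
from h import *
for p in((408,263),(425,255),(434,277),(416,286)): print("box",planept("top",np.array(p),.028))
print("track end",planept("top",T(350,548),.073),planept("scene",S(155,180),.073))
a=arm.get_image("top")[195:300,300:440,::-1]; cv2.imwrite("pics/t5.png",cv2.resize(a,None,fx=5,fy=5,interpolation=cv2.INTER_CUBIC))
```

```text
box [ 0.361  -0.2024  0.028 ]
box [ 0.3947 -0.2524  0.028 ]
box [ 0.3306 -0.289   0.028 ]
box [ 0.2938 -0.2366  0.028 ]
track end [0.4073 0.0013 0.073 ] [ 0.4156 -0.0039  0.073 ]
```

View pics/t5.png

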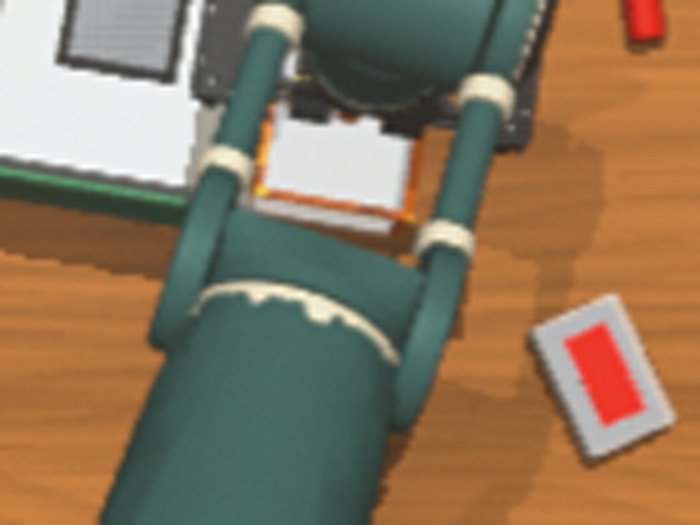

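Fingers slid about 8 mm on the grip under 27 N while the guard's edge stayed at the same pixels (185,348), and its near edge (u≈0.412) lines up with the track's end (≈0.41): it is on its stop (it evidently began about 14 mm off its nominal shut position). Release and lift.

>>> drive_tool(offset=[[-5,0,0],[0,0,0],[0,0,0],[0,0,0]], rotation=[[0,0,0],[0,0,0],[0,0,0],[0,0,0]], claw=50)

```text
time_s: 7.52
position: [0.4621, -0.1308, 0.1756]
tcp_rot: [0.257, 3.107, -0.005]
ft_force: [0.4, 0.8, 0.2]
width: 0.0495
```

>>> drive_tool(offset=[[0,0,-30],[0,0,-40],[0,0,-20],[0,0,0]], rotation=[[0,2,0],[0,0,0],[0,0,0],[0,0,0]])

```text
time_s: 8.02
position: [0.4591, -0.1302, 0.2659]
tcp_rot: [-0.258, -3.112, -0.001]
ft_force: [0.2, -0.2, 0.3]
width: 0.0499
```

Run:
```python
from h import *
go(XYZ(.63,-.053,.25))
a=arm.get_image("scene")[150:270,225:375,::-1]; cv2.imwrite("pics/s6.png",cv2.resize(a,None,fx=5,fy=5,interpolation=cv2.INTER_CUBIC))
```

```text
uv [ 0.4742 -0.0535  0.2659] F [ 0.1825 -0.1763  0.3355] w 0.04989899490380138 t 8.025
offset mm [-156.1173    0.7678   13.0343] rot deg [-0.0472 -1.064  -0.0895]
```

View pics/s6.png

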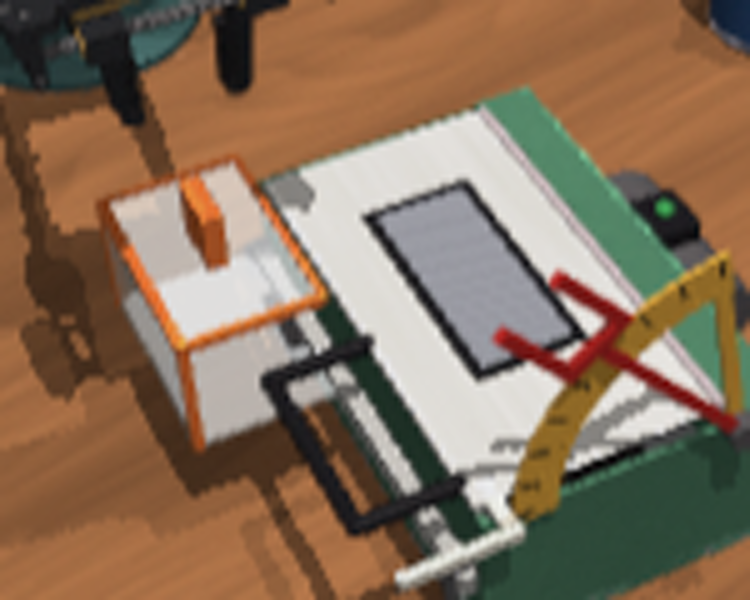

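Run:
```python
from h import *
c=lambda x,y:np.array([x/5+224.6,y/5+149.6])
for q in((268,380),(360,525),(315,452)): print("bar",planept("scene",c(*q),.125))
for q in((183,182),(205,178),(205,262),(226,262)): print("grip",planept("scene",c(*q),.197))
print(planept("scene",c(205,220),.197),planept("scene",S(194,275),.197))
a=arm.get_image("top")[100:245,260:410,::-1]; cv2.imwrite("pics/t6.png",cv2.resize(a,None,fx=4,fy=4,interpolation=cv2.INTER_CUBIC))
```

```text
bar [ 0.5684 -0.0546  0.125 ]
bar [ 0.6893 -0.0522  0.125 ]
bar [ 0.631  -0.0527  0.125 ]
grip [ 0.4623 -0.0571  0.197 ]
grip [ 0.4651 -0.0443  0.197 ]
grip [ 0.5319 -0.0708  0.197 ]
grip [ 0.5375 -0.0604  0.197 ]
[ 0.4993 -0.0579  0.197 ] [ 0.6181 -0.0538  0.197 ]
```

View pics/t6.png

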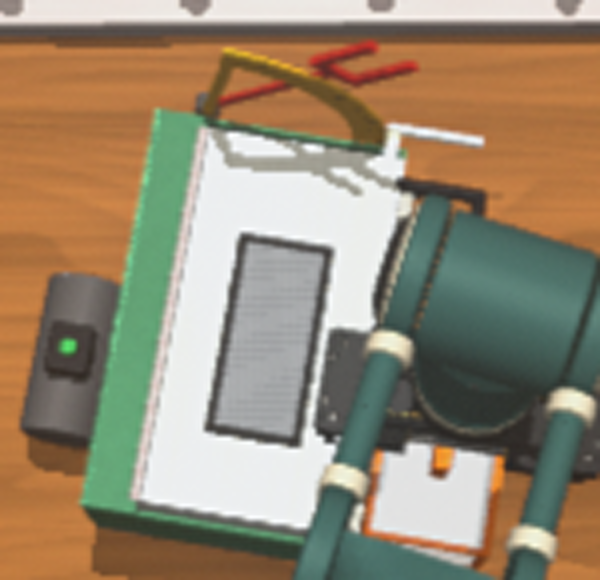

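The guard is clear: the bar spans u 0.568–0.689, middle 0.629, and guard centre is now 0.481 (= bar middle − 0.148), agreeing with the 150 mm stop. Now over the bar.

>>> drive_tool(offset=[[-40,0,0],[-50,0,0],[-40,0,0],[-20,0,0],[0,0,0]], rotation=[[0,-1,0],[0,0,0],[0,0,0],[0,0,0],[0,0,0]])

```text
time_s: 8.75
position: [0.6046, -0.1539, 0.2519]
tcp_rot: [-0.259, -3.112, -0.004]
ft_force: [-0.4, -0.2, 0.5]
width: 0.0501
```

Run:
```python
from h import *
go(XYZ(.629,-.053,.106))
```

```text
uv [ 0.6216 -0.0531  0.2519] F [-0.3957 -0.2283  0.5092] w 0.050149921673621374 t 8.75
offset mm [-10.1284  -0.0358 145.6885] rot deg [ 0.074  -1.0666 -0.1141]
```

>>> drive_tool(offset=[[-7,0,25],[0,0,35],[0,0,25],[0,0,0],[0,0,0]], rotation=[[0,-1,0],[0,0,0],[0,0,0],[0,0,0],[0,0,0]])

```text
time_s: 9.38
position: [0.6043, -0.1535, 0.1612]
tcp_rot: [-0.26, -3.122, -0.004]
ft_force: [-0.1, 0.7, 0.3]
width: 0.0498
```

Run:
```python
from h import *
go(XYZ(.629,-.053,.106))
a=arm.get_image("scene")[150:270,225:375,::-1]; cv2.imwrite("pics/s7.png",cv2.resize(a,None,fx=5,fy=5,interpolation=cv2.INTER_CUBIC))
```

```text
uv [ 0.6212 -0.0528  0.1612] F [-0.1104  0.6808  0.308 ] w 0.04979645008142345 t 9.375
offset mm [-8.3101 -0.3148 55.099 ] rot deg [ 0.1132 -0.5371 -0.1243]
```

View pics/s7.png

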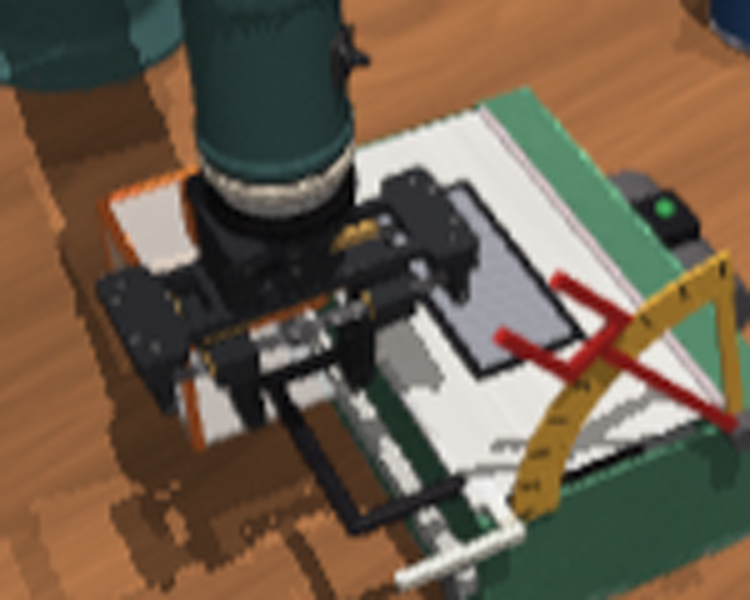

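Fingers straddle the bar line (crop 250,400 and 360,360), inner finger between bar and flap edge, body clear of guard and pointer. Continue down.

>>> drive_tool(offset=[[-10,0,20],[-6,0,22],[0,0,18],[0,0,0],[0,0,0]], rotation=[[0,0,0],[0,-0.5,0],[0,0,0],[0,0,0],[0,0,0]])

```text
time_s: 10.05
position: [0.6234, -0.1569, 0.1006]
tcp_rot: [0.26, 3.125, 0.001]
ft_force: [0.0, 0.3, -0.5]
width: 0.0501
```

Run:
```python
from h import *
go(XYZ(.629,-.053,.106))
```

```text
uv [ 0.6406 -0.053   0.1006] F [ 0.0434  0.2524 -0.4948] w 0.050055447323618066 t 10.05
offset mm [11.5877 -0.025  -5.4638] rot deg [ 0.0722  0.3027 -0.127 ]
```

>>> drive_tool(offset=[[0,0,-6],[0,0,0],[0,0,0],[0,0,0],[0,0,0],[0,0,0]], rotation=[[0,0,0],[0,0,0],[0,0,0],[0,0,0],[0,0,0],[0,0,0]], claw=0, squeeze=30)

```text
time_s: 10.8
position: [0.6245, -0.159, 0.1097]
tcp_rot: [0.259, 3.121, -0.004]
ft_force: [0.1, 0.2, -0.2]
width: 0.0106
```

Run:
```python
from h import *
go(XYZ(.629,-.053,.106))
```

```text
uv [ 0.6421 -0.0549  0.1097] F [ 0.1383  0.2305 -0.2159] w 0.010647965507956759 t 10.8
offset mm [13.141   1.858   3.5802] rot deg [-0.1158  0.5627 -0.1056]
```

>>> drive_tool(offset=[[0,1,-22],[0,3,-22],[0,5,-21],[0,8,-21],[0,0,0]], rotation=[[0,0,0],[0,0,0],[0,0,0],[0,0,0],[0,0,0]])

```text
time_s: 11.42
position: [0.6276, -0.1414, 0.1989]
tcp_rot: [0.259, 3.119, -0.007]
ft_force: [1.3, -1.3, -3.0]
width: 0.0111
```

```bash
cat >> h.py <<'E'
def ang(p,z0=.1097,v0=-.0549):
    q=UV(p); dz=q[2]-z0; dv=q[1]-v0
    return np.arcsin(dz/.222), np.arccos(1-dv/.222), np.arctan2(dz,.222-dv), np.hypot(dz,.222-dv)
E
python3 - <<'E'
from h import *
go(XYZ(.6421,-.0549,.1097));print(ang(arm.read_state()["position"]))
a=arm.get_image("scene")[110:270,225:385,::-1]; cv2.imwrite("pics/s8.png",cv2.resize(a,None,fx=3.7,fy=3.7,interpolation=cv2.INTER_CUBIC))
E
```

```text
uv [ 0.6423 -0.037   0.1989] F [ 1.2618 -1.2765 -2.9662] w 0.011084017647971874 t 11.425
offset mm [  1.254  -17.5537  89.2659] rot deg [-0.1959  0.7141 -0.0817]
(np.float64(0.4135536999632157), np.float64(0.4038382694113892), np.float64(0.4120075535926847), np.float64(0.22278515475050623))
```

View pics/s8.png

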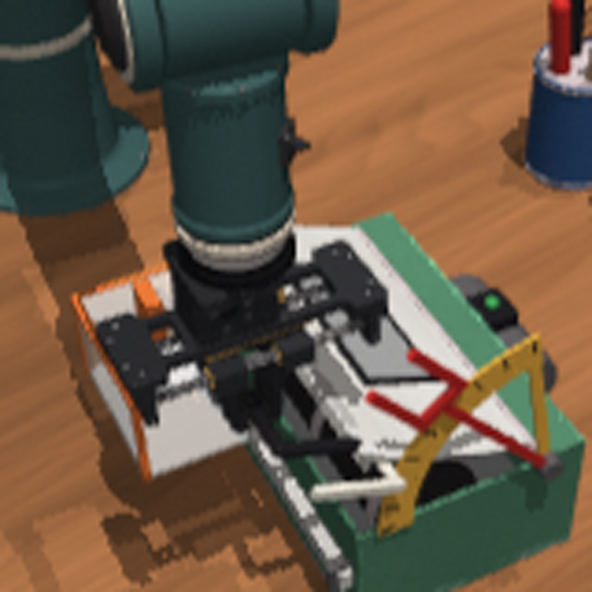

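Flap is at about 0.41 rad with the bar held and the needle (crop 360,490) rising below the fork (410,380).

>>> drive_tool(offset=[[0,9,-17],[0,12,-19],[0,13,-18],[0,10,-11],[0,0,0],[0,0,0]], rotation=[[0,0,0],[0,0,0],[0,0,0],[0,0,0],[0,0,0],[0,0,0]])

```text
time_s: 12.22
position: [0.6343, -0.1028, 0.2623]
tcp_rot: [0.26, 3.117, -0.025]
ft_force: [1.1, -4.0, 0.4]
width: 0.0107
```

Run:
```python
from h import *
go(XYZ(.6421,-.0549,.1097));print(ang(arm.read_state()["position"]))
i=arm.get_image("scene")[:,:,::-1];cv2.imwrite("pics/full9.png",i)
a=i[180:260,295:395]; cv2.imwrite("pics/s9.png",cv2.resize(a,None,fx=7.5,fy=7.5,interpolation=cv2.INTER_CUBIC))
a=arm.get_image("top")[85:165,290:390,::-1]; cv2.imwrite("pics/t9.png",cv2.resize(a,None,fx=7.5,fy=7.5,interpolation=cv2.INTER_CUBIC))
```

```text
uv [0.6426 0.0022 0.2623] F [ 1.1008 -4.0172  0.4354] w 0.010717713679327336 t 12.225
offset mm [  2.6334 -54.8317 153.3611] rot deg [-0.8393  0.8472 -0.1265]
(np.float64(0.7576660874783145), np.float64(0.7333559970896083), np.float64(0.7464681241204217), np.float64(0.22467347546766303))
```

View pics/s9.png

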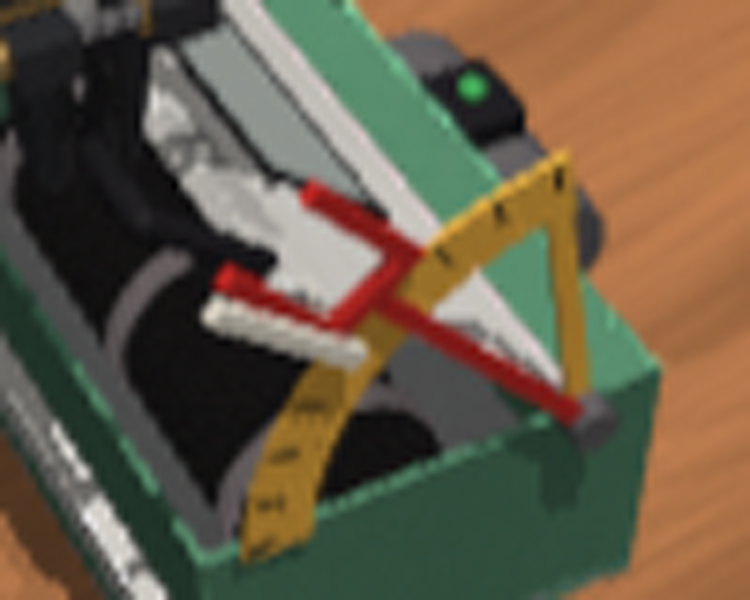

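View pics/t9.png

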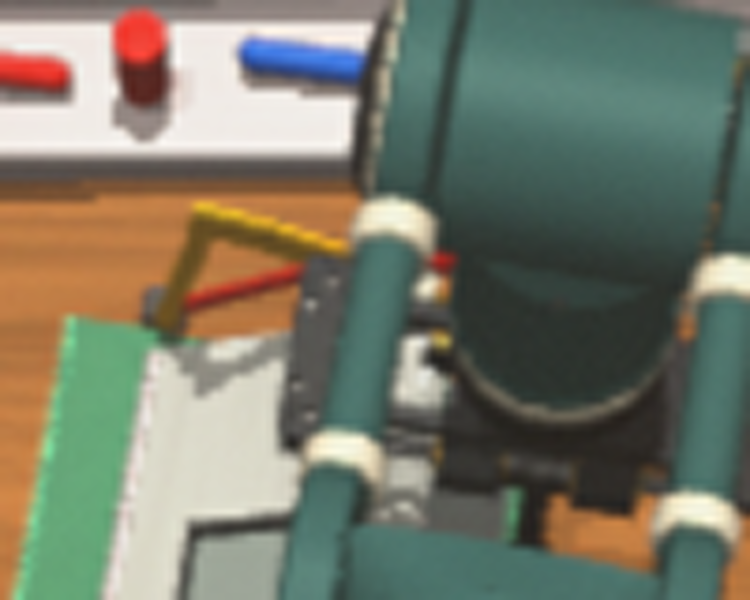

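Run:
```python
import cv2
a=cv2.imread("pics/scene0.png")[195:275,295:395]; cv2.imwrite("pics/s0z.png",cv2.resize(a,None,fx=7.5,fy=7.5,interpolation=cv2.INTER_CUBIC))
a=cv2.imread("pics/top0.png")[105:165,310:390]; cv2.imwrite("pics/t0z.png",cv2.resize(a,None,fx=9,fy=9,interpolation=cv2.INTER_CUBIC))
```

```text
(no output)
```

View pics/s0z.png

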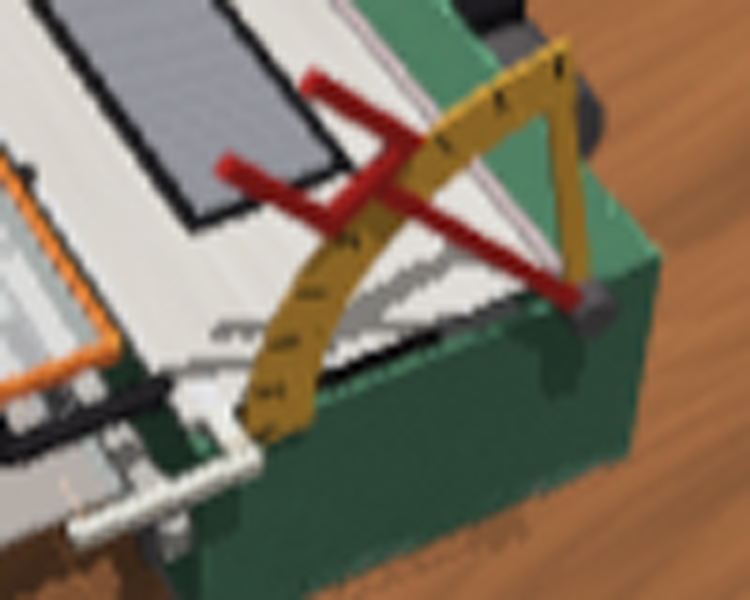

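View pics/t0z.png

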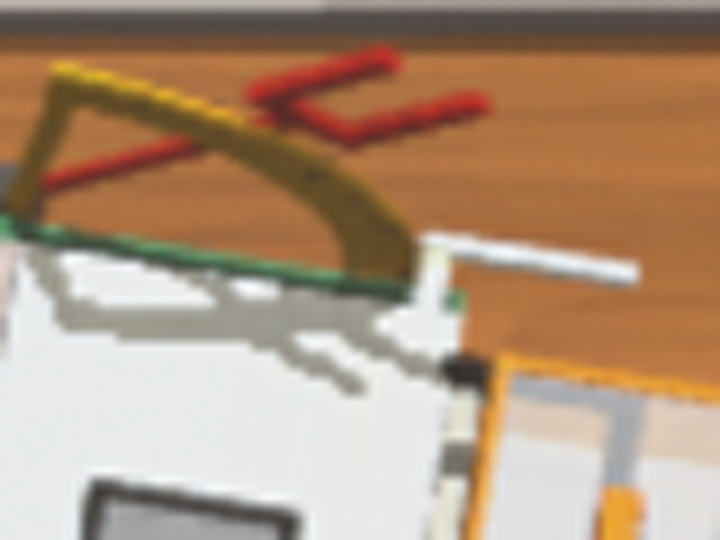

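```bash
cat > fit.py <<'E'
from h import *
s0=lambda x,y:np.array([x/7.5+294.57,y/7.5+194.57])
t0=lambda x,y:np.array([x/9+309.56,y/9+104.56])
s9=lambda x,y:np.array([x/7.5+294.57,y/7.5+179.57])
def pt(yw,h,uu,r,a,off,hz):
    U=np.array([np.cos(yw),np.sin(yw),0]);V=np.array([-np.sin(yw),np.cos(yw),0])
    rad=-np.cos(a)*V+[0,0,np.sin(a)]; nor=np.sin(a)*V+np.array([0,0,np.cos(a)])
    return uu*U+h*V+np.array([0,0,hz])+r*rad+off*nor
def model(p):
    yw,h,up,un,a,rb,hz,a9,dx,dy,ex,ey=p
    d=np.array([dx,dy]);e=np.array([ex,ey])
    q=lambda n,*A:proj(n,pt(yw,h,*A,hz))[0]+(d if n=="scene" else e)
    r=[]
    for n,o in(("scene",(s0(221,164),s0(311,82),s0(333,224),s0(405,143))),("top",(t0(487,104),t0(395,61),t0(347,135),t0(258,93)))):
        for k,(R_,o_) in enumerate(((.216,-.0195),(.216,.0195),(rb,-.0195),(rb,.0195))): r.append(q(n,up,R_,a,o_)-o[k])
    r+= [q("scene",un,.217,0,0)-s0(72,530),q("top",un,.217,0,0)-t0(636,272),q("scene",up,0,0,0)-s0(592,306),
         q("scene",un,.217,a9,0)-s9(208,313), q("scene",un,.147,a9,0)-s9(362,353)]
    return np.r_[np.concatenate(r),(hz-.125)/.002,(yw+.164)/.01,np.array([dx,dy,ex,ey])/1.0]
r=least_squares(model,[-.164,.169,.729,.731,.86,.17,.125,.75,0,0,0,0])
if __name__=="__main__":
    C=np.linalg.inv(r.jac.T@r.jac)
    for k,v_,s in zip("yw h up un a rb hz a9 dx dy ex ey".split(),r.x,np.sqrt(np.diag(C))*.6): print(k,round(v_,4),"+-",round(s,4))
    print(r.fun[:26].reshape(-1,2))
E
python3 fit.py
```

```text
yw -0.1687 +- 0.0054
h 0.1705 +- 0.0042
up 0.7287 +- 0.0015
un 0.7337 +- 0.0017
a 0.8618 +- 0.006
rb 0.1528 +- 0.0015
hz 0.1255 +- 0.0011
a9 0.7284 +- 0.008
dx 0.1607 +- 0.4828
dy -0.2711 +- 0.4759
ex 0.2285 +- 0.4581
ey -0.1028 +- 0.4743
[[ 0.3996  0.4883]
 [-0.6324 -0.1393]
 [-0.1381  0.0076]
 [ 0.8084 -0.1087]
 [-0.4594 -0.0585]
 [-0.1464 -0.1578]
 [ 0.2857  0.1414]
 [ 0.3535  0.1529]
 [ 0.5113  0.5454]
 [-0.2618  0.0247]
 [-0.3357 -0.2887]
 [ 0.7301 -0.1608]
 [-1.5038 -0.0727]]
```

Needle (crop 285,335 midline) lies just under the lower tine, at ≈0.73–0.75 rad; fit gives pointer ≈0.862 rad, needle plane ~5 mm in front of the tines. Tine tips are at the same pixels as at the start (324.6,217 and 336,205.5). About 0.12 rad more.

>>> drive_tool(offset=[[0,9,-10],[0,9,-9],[0,0,0],[0,0,0]], rotation=[[0,0,0],[0,0,0],[0,0,0],[0,0,0]])

```text
time_s: 12.82
position: [0.6372, -0.0861, 0.2797]
tcp_rot: [0.262, 3.118, -0.027]
ft_force: [1.8, -3.8, -0.3]
width: 0.0111
```

Run:
```python
from h import *
go(XYZ(.6421,-.0549,.1097));print(ang(arm.read_state()["position"]))
i=arm.get_image("scene")[:,:,::-1];cv2.imwrite("pics/full10.png",i)
a=i[180:260,295:395]; cv2.imwrite("pics/s10.png",cv2.resize(a,None,fx=7.5,fy=7.5,interpolation=cv2.INTER_CUBIC))
```

```text
uv [0.6427 0.0191 0.2797] F [ 1.7985 -3.844  -0.3079] w 0.011080324073228709 t 12.825
offset mm [  2.739  -71.307  171.1497] rot deg [-0.9163  0.8077 -0.2182]
(np.float64(0.8723093273756253), np.float64(0.8412414406193279), np.float64(0.8545986661955419), np.float64(0.22538706904001607))
```

View pics/s10.png

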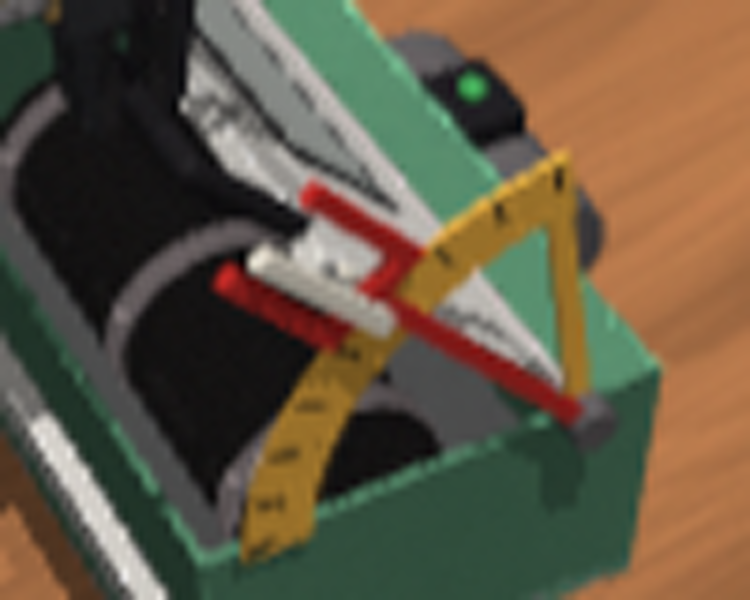

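```bash
cat > na.py <<'E'
from fit import *
yw,h,up,un,a,rb,hz,a9,dx,dy,ex,ey=r.x
def needle(tip,root,f=s9):
    g=lambda p:np.r_[proj("scene",pt(yw,h,un,.217,p[0],0,hz))[0]+[dx,dy]-f(*tip),proj("scene",pt(yw,h,un,.147,p[0],0,hz))[0]+[dx,dy]-f(*root)]
    s=least_squares(g,[.85]);print("needle ang",s.x,s.fun)
for A in(.73,a,a+.02,a-.02):
    print(A,[ (proj("scene",pt(yw,h,un,R_,A,0,hz))[0]+[dx,dy]-[294.57,179.57])*7.5 for R_ in(.217,.147)])
E
python3 -c "
from na import *
needle((255,259),(388,325));needle((208,313),(362,353))
for R_,o in((.216,-.0195),(.216,.0195),(rb,-.0195),(rb,.0195)): print((proj('scene',pt(yw,h,up,R_,a,o,hz))[0]+[dx,dy]-[294.57,179.57])*7.5)"
```

```text
0.73 [array([214.0991, 311.0113]), array([351.1326, 351.9553])]
0.861821116021931 [array([270.7549, 246.0794]), array([388.1312, 310.6118])]
0.881821116021931 [array([280.0418, 236.4298]), array([394.1487, 304.4785])]
0.841821116021931 [array([261.641 , 255.7937]), array([382.2148, 316.7881])]
needle ang [0.8331] [ 0.3638  0.1389 -1.1105 -0.7347]
needle ang [0.7284] [ 0.7301 -0.1608 -1.5038 -0.0727]
[223.9968 280.1623]
[306.2568 193.455 ]
[331.9644 336.5567]
[411.0629 254.6848]
```

>>> drive_tool(offset=[[0,6,-5],[0,0,0],[0,0,0],[0,0,0]], rotation=[[0,0,0],[0,0,0],[0,0,0],[0,0,0]])

```text
time_s: 13.38
position: [0.638, -0.0815, 0.284]
tcp_rot: [0.264, 3.118, -0.029]
ft_force: [1.4, -5.0, 1.8]
width: 0.0108
```

Run:
```python
from h import *
go(XYZ(.6421,-.0549,.1097));print(ang(arm.read_state()["position"]))
i=arm.get_image("scene")[:,:,::-1];cv2.imwrite("pics/full11.png",i)
a=i[195:235,315:365]; cv2.imwrite("pics/s11.png",cv2.resize(a,None,fx=15,fy=15,interpolation=cv2.INTER_CUBIC))
```

```text
uv [0.6428 0.0238 0.284 ] F [ 1.3761 -4.9604  1.7625] w 0.010821038614305969 t 13.375
offset mm [  2.7332 -75.6918 175.5827] rot deg [-0.9867  0.8052 -0.2791]
(np.float64(0.902746880171536), np.float64(0.8691028674624771), np.float64(0.8826196721259942), np.float64(0.22562891055975287))
```

View pics/s11.png

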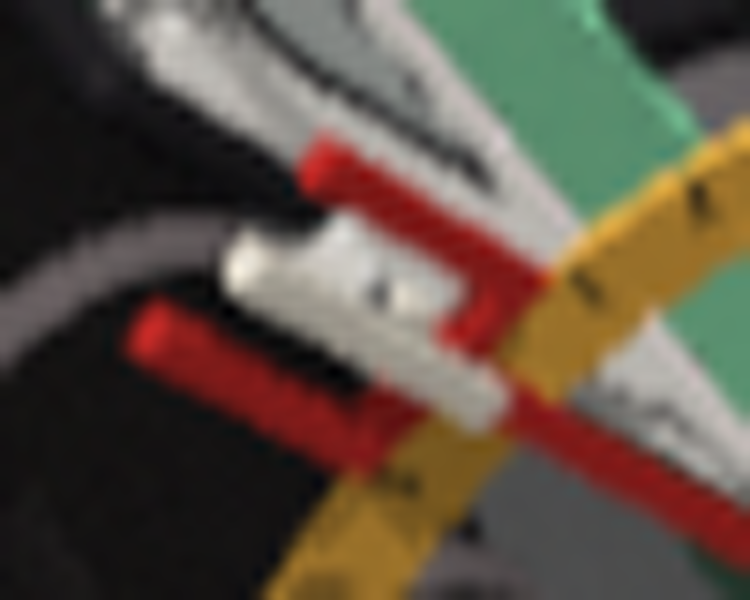

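The needle (tip 245,265, end 490,400 in the 15× crop) lies nearly midway between the tines (tips 152,330 and 322,165); allowing for parallax it is within about 0.5 mm. Checking that it holds steady.

>>> drive_tool(offset=[[0,0,0],[0,0,0],[0,0,0],[0,0,0],[0,0,0],[0,0,0]], rotation=[[0,0,0],[0,0,0],[0,0,0],[0,0,0],[0,0,0],[0,0,0]])

```text
time_s: 14.18
position: [0.638, -0.0816, 0.2838]
tcp_rot: [0.264, 3.118, -0.029]
ft_force: [1.0, -4.1, 0.8]
width: 0.0107
```

Run:
```python
from h import *
for k in range(8): i=arm.get_image("scene")[:,:,::-1]
go(XYZ(.6421,-.0549,.1097));s=arm.read_state();print(ang(s["position"]),s["qd"])
cv2.imwrite("pics/full12.png",i)
a=i[195:235,315:365]; cv2.imwrite("pics/s12.png",cv2.resize(a,None,fx=15,fy=15,interpolation=cv2.INTER_CUBIC))
```

```text
uv [0.6428 0.0236 0.2838] F [ 1.6951 -4.0719  0.6366] w 0.011446196848716046 t 14.575
offset mm [  2.7016 -75.52   175.4295] rot deg [-0.9872  0.8001 -0.2912]
(np.float64(0.9016477123000423), np.float64(0.8680806522216082), np.float64(0.8816007750140509), np.float64(0.22562222475182533)) [ 0.0005 -0.0008  0.     -0.0006  0.0017 -0.0008]
```

View pics/s12.png

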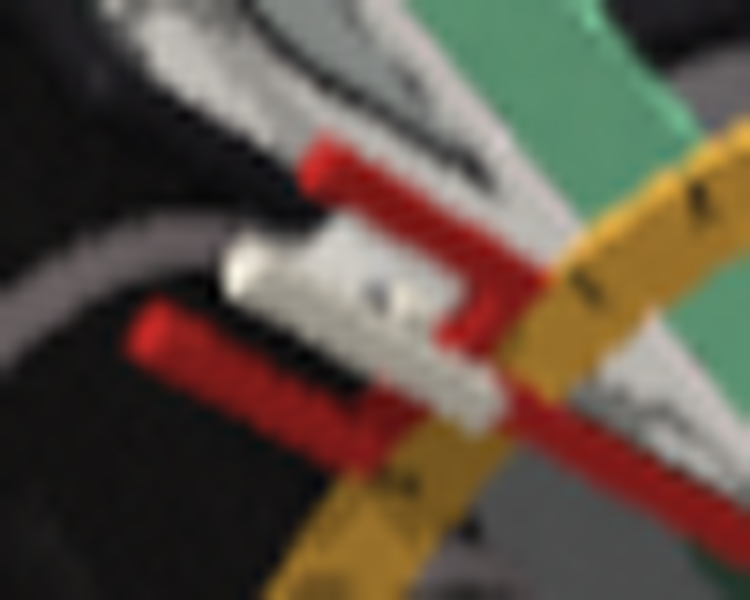

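View pics/full12.png

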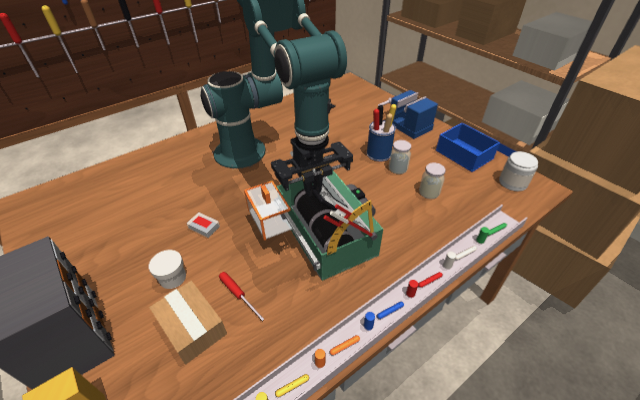

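Unchanged after 1.2 s: needle, tines, guard (full picture: orange edges around 265,205, clear of the bar) and bystanders as before, joints at rest, opening 11 mm on the bar.

```bash
python3 -c "
from bench import arm
print(arm.hand_in())"
```

```text
the job is handed in; nothing more can be done
None
```

The guard is open against its stop, and the flap is held at the red pointer's mark with the fingers still gripping the pull bar. I handed the job in at about 14.6 s with no verdict reported.

- **Guard:** It moved about 136 mm rather than the nominal 150. At about 27 N it would not go further and my fingers slid about 8 mm on the grip. Its near edge was then level with the end of the track. Its centre was 148 mm from the bar's middle, against about 13 mm at the start, so I believe it began slightly open and is on its stop. I did not push it a second time to confirm. The flap stayed shut until then.
- **Flap:** Fitting the camera images put the pointer at about 0.862 rad. The needle was at 0.833 before the last nudge, and the arm's measured move of +0.028 puts it at about 0.861. In the last picture the needle looks about 0.5 mm low of midway if I allow for it sitting about 5 mm in front of the tines, or 2 mm low if I don't.
- **Disagreement:** The angle worked out from the arm's position was about 0.88 rad, with an apparent radius of 225.6 mm instead of 222. I put that down to the bar rolling or slipping slightly in the pads, and I trusted the picture.
- **Final hold:** Over 1.2 s the arm drifted about 0.2 mm and the joints were at rest. The grip was 30 N on the bar and the outside force stayed under 6 N. The tine tips and the bystanders looked unmoved by eye.

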